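# Weigh a vial block on a sprung hand scale

### The job

Weigh the loaded vial block: take the hand scale off its stand by the grip, catch the block's bail with the hook and raise the scale until the block just hangs clear of its pad, not more than 10 mm up, and keep it hanging still for two seconds. Then set the block gently back down on the middle of the pad, unhook it without pressing on it, and hang the scale back in its stand. Do not touch the block by hand, and leave the other things where they are.

Things in the scene. Friction and masses are not known exactly. Their poses are not given: they have to be found in the camera images.
- carrier_centre (a point): Centre (half-way up the metal) of the aluminium vial block, the loose load: 64 mm (its x) by 92 mm (its y) by 30 mm high, four capped vials in its holes (up to 12 mm above its top, none within 20 mm of its middle), a steel wire bail over it. It stands on the rubber pad, this point 18 mm above the bench.
- carrier: The same vial block with bail and vials; origin at the centre of its underside, z up. Its mass is not known and differs widely from one time to the next: at least 0.28 kg, under 1 kg.
- bail_top (a point): Wire centre at the bail's highest point, 65 mm above carrier_centre (83 mm above the bench, 50 mm above the metal top). The bail is rigid, of 6 mm round wire, upright in the block's y-z plane; its wire runs along the block's y, falling about 20 degrees either way to legs at y = +-39 mm. A hook passes under it along the block's x, from either side.
- pad_centre (a point): Centre of the upper face of the thin black rubber pad (120x150 mm, 3 mm thick, fixed to the bench) on which the block stands, about in its middle.
- pad: The same pad; origin at the centre of its underside.
- scale_grip (a point): Centre of the hand scale's grip, a black upright block 46 mm (scale x) by 24 mm (scale y, the way to pinch it) by 34 mm high, 168 mm above the bench at the start, when the scale hangs upright in its stand. Below the grip: a round flange 40 mm across, 5 mm thick, its underside 26 mm below this point; then a tube 20 mm across, 66 mm long; then the hook.
- scale: The hand scale, 0.15 kg; origin on its axis at the flange's underside, z up, x towards the open side of the hook. The hook hangs on a spring in the tube: it does not give below about 0.4 N of pull, then comes down 1 mm for each 0.14 N more (140 N/m), at most 65 mm.
- hook_bowl (a point): Centre of the hook's bowl, on the scale's axis, 131 mm below scale_grip when not pulled. 5 mm wire bent in the scale's x-z plane; bowl: half circle of 9 mm radius (wire centre), lowest metal 11.5 mm below here; shank on the -x side, back on the axis 23-30 mm above here; tip on the +x side, ending 5.5 mm above here. The mouth faces scale +x, 5.5 to 20 mm above here: a wire enters as the scale moves to its +x.
- stand: Fixed stand; origin at the bench. Foot 110x100 mm, 8 mm high; post on its +x side; on top a steel fork, two prongs along x, open to the stand's -x, 28 mm apart (the tube goes between), their top 142 mm above the bench. Ridges 5 mm high at the prong ends (x = -24 to -29 mm) and at the back (x = +32 mm) keep the flange in: the scale leaves and enters along x, its flange lifted over the front ridges.
- stand_seat (a point): Where the scale's flange rests: middle between the prongs, at the height of the prongs' top (142 mm above the bench). The hung scale has its grip centre 26 mm above this point.
- beaker_100: Bystander: glass beaker, 55 mm across, 71 mm tall; origin at its underside.
- lab_timer: Bystander: small desk timer with a dial, 63x68x57 mm; origin at its underside.
- marker_black: Bystander: marker pen lying flat, 128 mm long; origin at its underside.
- pipette_200: Bystander: hand pipette lying on its side, 228 mm long; origin at its underside.
- film_box: Bystander: small carton, 57x101x53 mm; origin at its underside.
- label_tape: Bystander: roll of tape lying flat, 100 mm across, 25 mm high; origin at its underside.

How it is judged:
By the outcome, as a careful person would: the job done as asked, in the order asked, and still so for the second after the job is handed in, with the robot touching nothing.
It also fails if it takes over 72 s, if anything falls off the work surface, if the arm or the gripper's body presses on something with over 40 N, if the wrist force passes 120 N, or if a joint passes its speed limit or range.

### The arm

A 6-joint arm with a two-finger parallel gripper is mounted at the origin on a cart in front of the work surface, level with it; the furniture and walls round the work are solid. World frame = base frame: x ahead of the robot, y to its left, z up, the work surface at z = 0. Lengths are in mm, angles in rad, forces in N, time in s.
With the tool pointing down it reaches from about 350 to 875 mm from the base axis. Payload 4.2 kg.
Tool frame: the origin (TCP) lies at the very end of the fingers, on their centre line; the grasp point (between the pads) lies 19 mm behind it; z points along the fingers, y is the line along which they close (so a half turn about z gives the same grasp; the last joint's range is limited). The gripper opens to 85 mm and grips with 20 to 120 N. Pads are 22 mm wide; open, the fingers measure 114 mm over their backs; the gripper's body (76 mm by 85 mm) begins 54 mm behind the grasp point. The pads swing forward as they close: fully open they stand 13 mm farther back than shut.
Start: joints at [1.457, 0.385, 0.008, 0, -1.194, -0.259], TCP at [227.607, 582.06, 231.312] pointing down, gripper open.
Joint ranges: [-3.14, 3.14], [-1.21, 2.06], [-1.07, 1.41], [-3.16, 2.05], [-2.99, -0.16], [-3.1, 3.1]. Speed limits (rad/s): [2.79, 2.79, 3.14, 3.14, 3.14, 3.14].

### API

Orientations are given as a unit quaternion [x, y, z, w].
In Python, from bench import arm, optics gives the robot as it stands. The module is installed in compiled form; this text tells all that it offers.
- The arm moves only by the tool step_arm, never from a script. Its argument "motion" is a list of rows, each an object with "dr": the turn, a rotation vector about the tool's x, y, z in units of 8 degrees (1.0 is 8 degrees), a list of three; "slide": the shift along the tool's x, y, z in mm, a list of three; "jaw": the finger opening in mm, from 0 to 85.4. A call has exactly 8 rows; each row is the pose to reach, as a shift and turn from the pose commanded when the call began, along the tool's axes at that moment; what a row does not reach only later rows make up. A row lasts 1/8 s, in which the tool goes at most 62.5 mm and 10.7 degrees, less where a joint would pass 70% of its speed; a pose out of reach is approached as far as the arm can. A call with a gripper value outside its range is refused whole. The fingers move at their own pace and stop on an object; the grip force is fixed at half the most. Time passes only in rows, so rows that repeat a pose let the fingers close, or fill a call up. It gives the time, the measured TCP pose, the force, the opening and the grip force at its end, in the units of the state.
- arm.read_state(): the state, without advancing time (a new reading comes with each control period).
- optics.get_image(name): name is "scene" or "side" or "wrist"; returns the picture (480x640x3 uint8, blue, green, red); there is no depth.
- optics.camera_info(name): a dict with "camera_matrix" (3x3 intrinsics, pixels), "view" (4x4, takes a point from world to camera coordinates); the wrist camera has in their place "T_tool_cam" (4x4, takes a point from camera to tool coordinates, whose origin is the TCP and whose axes are the flange's). Camera axes: x right, y up, looking along -z (the intrinsics and any distortion apply to the point x, -y, -z); pixel columns grow to the right and rows downward; lengths in mm; the calibration is good to about 2 mm. A picture is of the moment at which its call begins: read the wrist's pose just before it. camera_info takes no time and is no camera call.
- arm.job_done(): hands the job in; it is judged then, once.
The state is a dict: "clock": time; "joints": joint angles; "joint_vel": joint speeds; "joint_efforts": joint torques, N m; "position": TCP position; "ee_rot": TCP orientation; "contact_force": force on the tool from outside, world axes, zero at the start; "wrist_torque": the same for the moment, N m; "gripper_width": finger opening in mm; "grasp_force": force on a finger pad.
Only numpy, scipy, OpenCV 4.12 (cv2) and the standard library are available. Lean on these libraries where they do the work, as an engineer would, in place of code of your own. Each camera call takes 0.05 s, during which the arm holds its last target. There are 200 camera calls.

## Working session

There is one attempt and no reset: what is moved stays moved. The work goes in short steps, Python scripts to look and compute and a tool call to move; the robot and the scene stay as the last step left them, time stands still between calls to the robot, and variables do not carry over. Pictures are saved under pics/ and viewed, at most 10 in all, crops included, and the job is handed in when it is done.

Besides the shell and the picture viewer there is one more tool, called after "Emit:" by a JSON object that holds its "api" and its "payload". step_arm: Moves the arm, as the interface text tells. Its arguments: {"type":"object","properties":{"motion":{"type":"array","items":{"type":"object","properties":{"dr":{"type":"array","items":{"type":"number"}},"slide":{"type":"array","items":{"type":"number"}},"jaw":{"type":"number"}}}}},"required":["motion"]}

```bash
mkdir -p pics
cat > h.py <<'E'
from bench import arm, optics
import numpy as np, cv2
from scipy.spatial.transform import Rotation as R
def cam(name, st=None):
    i=optics.camera_info(name); K=np.array(i["camera_matrix"])
    if "view" in i: V=np.array(i["view"])
    else:
        T=np.eye(4);T[:3,:3]=R.from_quat(st["ee_rot"]).as_matrix();T[:3,3]=st["position"]
        V=np.linalg.inv(T@np.array(i["T_tool_cam"]))
    d=i.get("distortion", i.get("dist_coeffs"))
    return K,V,(None if d is None else np.array(d,float))
def ray(c,uv):
    K,V,d=c; p=cv2.undistortPoints(np.array([[uv]],float),K,d)[0,0]
    v=V[:3,:3].T@np.array([p[0],-p[1],-1.]); o=-V[:3,:3].T@V[:3,3]
    return o,v/np.linalg.norm(v)
def onz(c,uv,z):
    o,v=ray(c,uv); return o+v*(z-o[2])/v[2]
def two(c1,a,c2,b):
    o1,v1=ray(c1,a);o2,v2=ray(c2,b)
    s=np.linalg.lstsq(np.c_[v1,-v2],o2-o1,rcond=None)[0]
    p,q=o1+s[0]*v1,o2+s[1]*v2
    return (p+q)/2,np.linalg.norm(p-q)
def proj(c,P):
    K,V,d=c; q=V[:3,:3]@np.array(P,float)+V[:3,3]; q=np.array([q[0],-q[1],-q[2]])
    return cv2.projectPoints(q[None],np.zeros(3),np.zeros(3),K,d)[0].ravel()
E
python3 - <<'E'
from h import *
s=arm.read_state(); print(s)
for n in("scene","side","wrist"):
    im=optics.get_image(n); cv2.imwrite(f"pics/{n}0.png",im); i=optics.camera_info(n); print(n,i)
E
```

```text
{'clock': 0.0, 'joints': array([ 1.45659400e+00,  3.85514567e-01,  6.65424497e-03, -5.27066527e-04,
       -1.19401602e+00, -2.58604288e-01]), 'joint_vel': array([-1.32335280e-03,  9.06673383e-04,  6.30322814e-04, -1.45405997e-03,
        3.06862591e-05,  1.75335063e-03]), 'joint_efforts': array([-1.26577597e-03, -3.92292273e+01,  1.88402456e+01,  4.18652058e+00,
       -4.70797313e-03, -1.28385878e-06]), 'position': array([227.40384119, 581.53566044, 230.25389704]), 'ee_rot': array([ 9.82658568e-01, -1.85421137e-01, -1.69284174e-04,  1.05496534e-03]), 'contact_force': array([-0.06126983, -0.1285995 , -0.08651401]), 'wrist_torque': array([-0.01218894, -0.00329987,  0.06202737]), 'grasp_force': 0.0, 'gripper_width': 85.37399997424235}
scene {'camera_matrix': array([[468.95909145,   0.        , 317.3561751 ],
       [  0.        , 468.95909145, 237.32139264],
       [  0.        ,   0.        ,   1.        ]]), 'view': array([[ 5.31843544e-01, -8.46642569e-01,  1.84066824e-02,
        -3.16095397e+02],
       [ 5.85922661e-01,  3.83583934e-01,  7.13833314e-01,
        -3.79328853e+02],
[... 535 characters left out ...]
 [-2.29183482e-01,  7.06924112e-01,  6.69128711e-01,
        -1.12375904e+03],
       [ 0.00000000e+00,  0.00000000e+00,  0.00000000e+00,
         1.00000000e+00]])}
wrist {'camera_matrix': array([[353.89257571,   0.        , 319.85888009],
       [  0.        , 353.89257571, 240.31112723],
       [  0.        ,   0.        ,   1.        ]]), 'T_tool_cam': array([[ 2.70808226e-04,  9.57183006e-01,  2.89483368e-01,
         7.51625426e+01],
       [ 9.99999960e-01, -2.81710062e-04, -4.00759465e-06,
         6.60972858e-01],
       [ 7.77143759e-05,  2.89483357e-01, -9.57183044e-01,
        -1.43423650e+02],
       [ 0.00000000e+00,  0.00000000e+00,  0.00000000e+00,
         1.00000000e+00]])}
```

View pics/scene0.png

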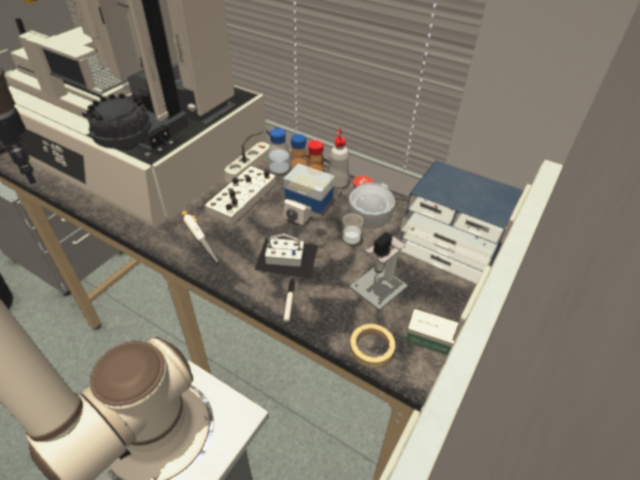

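View pics/side0.png

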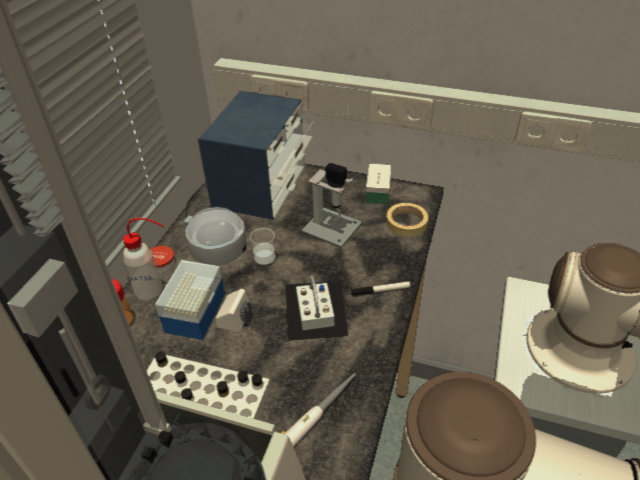

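Scene: block at about (285,250), scale grip (384,243), stand foot (380,287). Side: block (315,307), grip (337,175), stand foot (332,228). I'll enlarge both to pick points.

Run:
```python
from h import *
a=cv2.imread("pics/scene0.png")[225:310,250:420]; b=cv2.imread("pics/side0.png")[155:345,280:380]
a=cv2.resize(a,None,fx=4,fy=4,interpolation=cv2.INTER_CUBIC)[:, :]
b=cv2.resize(b,None,fx=3,fy=3,interpolation=cv2.INTER_CUBIC)
a=cv2.resize(a,(500,250)) 
c=np.zeros((570,800,3),np.uint8); c[:250,:500]=a; c[:570,500:800]=b
cv2.imwrite("pics/c1.png",c)
s,d=cam("scene"),cam("side")
print(two(s,(384,243),d,(337,175)), "grip; expect z168")
def dark(n,seed_lo,seed_hi,thr):
    im=cv2.imread(f"pics/{n}0.png"); m=np.zeros(im.shape[:2],np.uint8)
    (x0,y0),(x1,y1)=seed_lo,seed_hi
    m[y0:y1,x0:x1]=(im[y0:y1,x0:x1].max(2)<thr)*255
    k=max(cv2.findContours(cv2.morphologyEx(m,cv2.MORPH_CLOSE,np.ones((3,3))),cv2.RETR_EXTERNAL,2)[0],key=cv2.contourArea); return k
for t in (25,35,45):
  for n,c,lo,hi in(("scene",s,(370,228),(405,262)),("side",d,(318,158),(355,190))):
    k=dark(n,lo,hi,t); M=cv2.moments(k); print(t,n,"grip",cv2.boundingRect(k),M["m10"]/(M["m00"]+1e-9),M["m01"]/(M["m00"]+1e-9))
  for n,c,lo,hi in(("scene",s,(250,230),(325,285)),("side",d,(278,268),(355,345))):
    k=cv2.convexHull(dark(n,lo,hi,t)); w=np.array([onz(c,p[0],3.)[:2] for p in k],np.float32)
    print(t,n,"pad",cv2.minAreaRect(w))
```

```text
(array([ 551.37946666, -199.99771329,  162.48179644]), np.float64(10.257704598582805)) grip; expect z168Traceback (most recent call last):
  File "<stdin>", line 17, in <module>
  File "<stdin>", line 14, in dark
ValueError: max() iterable argument is empty
```

View pics/c1.png

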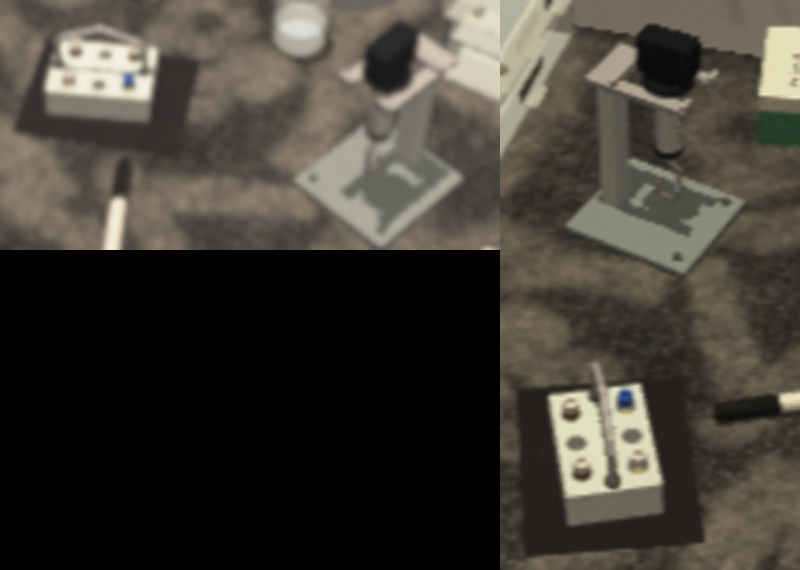

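```bash
cat > p.py <<'E'
from h import *
s,d=cam("scene"),cam("side")
S=lambda u,v:(250+.34*u,225+.34*v); D=lambda u,v:(280+(u-500)/3,155+v/3)
r=lambda L,c,f,z:np.array([onz(c,f(*p),z)[:2] for p in L])
for nm,P in(("pad side",r([(518,390),(685,378),(704,541),(525,555)],d,D,3)),("pad scene",r([(60,35),(200,60),(180,153),(15,130)],s,S,3)),
 ("block side",r([(548,395),(640,383),(663,487),(568,498)],d,D,33)),("foot side",r([(566,225),(683,273),(745,204),(630,158)],d,D,8)),("foot scene",r([(295,180),(380,248),(462,178)],s,S,8))):
    e=np.diff(np.r_[P,P[:1]],axis=0)
    print(nm,P.round().tolist(),"c",P.mean(0).round(1) if len(P)==4 else (P[0]+P[2])/2,"len",np.hypot(*e.T).round(),"ang",np.degrees(np.arctan2(e[:,1],e[:,0])).round(1))
print("bail",onz(s,S(100,30),83),onz(d,D(601,420),83))
print("grip",two(s,S(391,58),d,D(669,58)),onz(s,S(391,58),168),onz(d,D(669,58),168))
E
python3 p.py
```

```text
pad side [[601.0, 11.0], [489.0, -34.0], [436.0, 104.0], [545.0, 148.0]] c [517.6  57.4] len [121. 148. 118. 148.] ang [-157.9  111.    22.2  -68. ]
pad scene [[559.0, 133.0], [603.0, 4.0], [497.0, -43.0], [439.0, 95.0]] c [524.5  47.3] len [137. 116. 149. 125.] ang [ -71.  -156.6  112.6   17.7]
block side [[568.0, 35.0], [510.0, 6.0], [468.0, 91.0], [525.0, 118.0]] c [517.4  62.8] len [65. 95. 63. 93.] ang [-153.4  116.4   25.1  -62.4]
foot side [[624.0, -162.0], [519.0, -135.0], [494.0, -226.0], [600.0, -255.0]] c [ 559.2 -194.6] len [108.  95. 110.  97.] ang [ 165.5 -105.5  -15.4   75.8]
foot scene [[521.0, -144.0], [496.0, -238.0], [602.0, -264.0]] c [ 561.49138575 -204.09004444] len [ 97. 109. 145.] ang [-104.9  -13.7  123.9]
bail [519.08258523  55.76159747  83.        ] [509.89670754  88.95086866  83.        ]
grip (array([ 550.76424477, -200.13511104,  161.14278915]), np.float64(3.5975834308105896)) [ 546.6175098  -202.57500607  168.        ] [ 546.34251294 -189.29956746  168.        ]
```

Zoomed view: scale grip at about (549,-198), stand yaw about -15° with the post on its far side (fork opens to the robot), block about (518,60) at yaw 25°, pad yaw about 21°. Next I'll plan a move to look at the block from the wrist.

```bash
cat >> h.py <<'E'
def go(x,y,z,yaw=None):
    "slide and dr (tool axes, 8deg units) to reach a world pose, tool straight down, tool x at yaw deg"
    st=arm.read_state(); C=R.from_quat(st["ee_rot"]); dp=C.inv().apply(np.array([x,y,z])-st["position"])
    tx=C.as_matrix()[:,0]; y0=np.degrees(np.arctan2(tx[1],tx[0]))
    yaw=y0 if yaw is None else yaw
    T=R.from_euler("z",yaw,degrees=True)*R.from_euler("x",180,degrees=True)
    rv=np.degrees((C.inv()*T).as_rotvec())/8
    print("now",st["position"].round(1),"yaw",y0.round(2),"F",st["contact_force"].round(2),"slide",dp.round(1),"dr",rv.round(3),"t",round(st["clock"],2))
E
python3 - <<'E'
from h import *
s=cam("scene"); print(onz(s,(150,215),0),onz(s,(265,95),150))
go(470,60,330,-21.4); go(500,60,330,25)
d=cv2.imread("pics/side0.png")[195:235,310:360]; a=cv2.imread("pics/scene0.png")[255:300,360:400]
cv2.imwrite("pics/c2.png",np.hstack([cv2.resize(d,(400,320),interpolation=2),cv2.resize(a,(320,320),interpolation=2)]))
E
```

```text
[442.36562877 483.69287819   0.        ] [988.69873229 461.28699282 150.        ]
now [227.5 581.7 230.5] yaw -21.37 F [ 0.3  -0.79 -1.37] slide [415.9 397.6 -98.8] dr [ 0.012 -0.001  0.004] t 0.15
now [227.5 581.7 230.5] yaw -21.37 F [ 0.3  -0.79 -1.37] slide [443.9 386.7 -98.8] dr [ 1.100e-02  4.000e-03 -5.796e+00] t 0.15
```

View pics/c2.png

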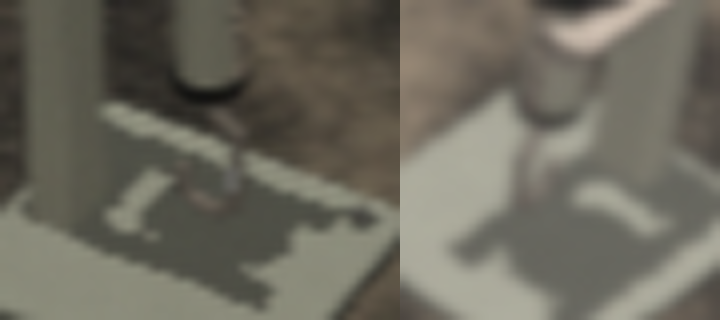

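The hook's shank is at right (238,170) and its tip at left (180,190), on the post side, so scale +x is stand +x (towards the post). Moving above the block.

Emit:
{"api": "step_arm", "payload": {"motion": [{"slide": [0, 0, -60], "dr": [0, 0, 0], "jaw": 85}, {"slide": [40, 40, -99], "dr": [0, 0, 0], "jaw": 85}, {"slide": [85, 85, -99], "dr": [0, 0, -0.8], "jaw": 85}, {"slide": [128, 128, -99], "dr": [0, 0, -1.8], "jaw": 85}, {"slide": [170, 170, -99], "dr": [0, 0, -2.8], "jaw": 85}, {"slide": [214, 212, -99], "dr": [0, 0, -3.8], "jaw": 85}, {"slide": [258, 250, -99], "dr": [0, 0, -4.8], "jaw": 85}, {"slide": [300, 285, -99], "dr": [0, 0, -5.8], "jaw": 85}]}}

```text
clock: 1.15
position: [403.5, 205.4, 330.4]
ee_rot: [0.976, 0.219, 0.0, -0.0]
contact_force: [0.7, 0.8, -0.1]
gripper_width: 85.0
grasp_force: 0.0
```

```bash
python3 -c "
from h import *
go(490,60,330,25)"
```

```text
now [403.5 205.4 330.4] yaw 25.32 F [ 0.66  0.78 -0.12] slide [ 16.  168.4   0.4] dr [-0.002 -0.003  0.04 ] t 1.15
```

Emit:
{"api": "step_arm", "payload": {"motion": [{"slide": [4, 42, 0], "dr": [0, 0, 0], "jaw": 85}, {"slide": [8, 90, 0], "dr": [0, 0, 0], "jaw": 85}, {"slide": [12, 140, 0], "dr": [0, 0, 0], "jaw": 85}, {"slide": [16, 168, 0], "dr": [0, 0, 0], "jaw": 85}, {"slide": [16, 168, 0], "dr": [0, 0, 0], "jaw": 85}, {"slide": [16, 168, 0], "dr": [0, 0, 0], "jaw": 85}, {"slide": [16, 168, 0], "dr": [0, 0, 0], "jaw": 85}, {"slide": [16, 168, 0], "dr": [0, 0, 0], "jaw": 85}]}}

```text
clock: 2.15
position: [488.5, 62.7, 330.5]
ee_rot: [0.976, 0.217, 0.0, -0.0]
contact_force: [0.4, -0.5, -0.6]
gripper_width: 85.3
grasp_force: 0.0
```

Run:
```python
from h import *
import json
st=arm.read_state(); im=optics.get_image("wrist"); cv2.imwrite("pics/w1.png",im)
json.dump({k:list(map(float,st[k])) for k in("position","ee_rot")},open("w1.json","w"))
print(st["position"],st["joint_vel"].round(3))
```

```text
[488.47498341  62.66478567 330.47526989] [-0.003 -0.     0.     0.    -0.     0.001]
```

View pics/w1.png

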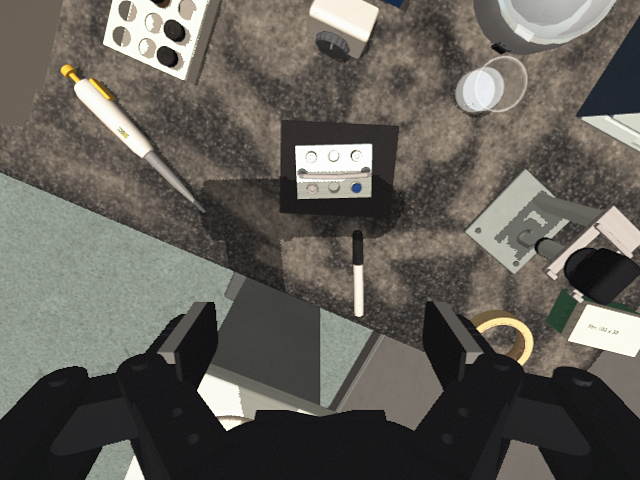

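Wrist: block top at (295–372, 144–199), bail across (302,173)–(368,171) with its crown at about (335,176), pad corners (281,121),(398,127),(392,217),(280,212), foot corners (527,170),(465,232),(514,273), grip about (598,272).

Run:
```python
from h import *
import json
st=json.load(open("w1.json")); c=cam("wrist",st); im=cv2.imread("pics/w1.png")
def rep(nm,P,z):
    w=np.array([onz(c,p,z)[:2] for p in P],np.float32); r=cv2.minAreaRect(w); print(nm,np.array(r[0]).round(1),np.array(r[1]).round(1),round(r[2],1)); return w
rep("pad",[(281,121),(398,127),(392,217),(280,212)],3)
m=np.zeros(im.shape[:2],np.uint8); m[138:200,288:380]=(im[138:200,288:380].min(2)>130)*255
m=cv2.morphologyEx(m,cv2.MORPH_CLOSE,np.ones((9,9))); m=cv2.morphologyEx(m,cv2.MORPH_OPEN,np.ones((5,5)))
k=max(cv2.findContours(m,0,2)[0],key=cv2.contourArea); print(cv2.boundingRect(k))
rep("block",k[:,0].astype(float),33)
w=rep("foot",[(527,170),(465,232),(514,273)],8); print(w,(w[0]+w[2])/2)
for uv in((335,176),(335,174)): print("bail",onz(c,uv,83))
print(onz(c,(302,173),60),onz(c,(368,171),60))
z=im[130:225,270:410]; cv2.imwrite("pics/z1.png",np.hstack([cv2.resize(z,None,fx=4,fy=4,interpolation=2)]))
```

```text
pad [524.2  50.5] [117.2 152.9] 22.5
(295, 144, 77, 55)
block [522.8  58.9] [64.8 92.8] 26.5
foot [ 566.  -201.2] [ 97.3 109.2] 76.9
[[ 629.3236  -169.85245]
 [ 523.7981  -141.42583]
 [ 501.80334 -236.24388]] [ 565.5635  -203.04816]
bail [522.93996567  58.88645028  83.        ]
bail [524.88678722  59.82961327  83.        ]
[507.87036174  92.89745482  60.        ] [542.29131343  24.90727865  60.        ]
```

View pics/z1.png

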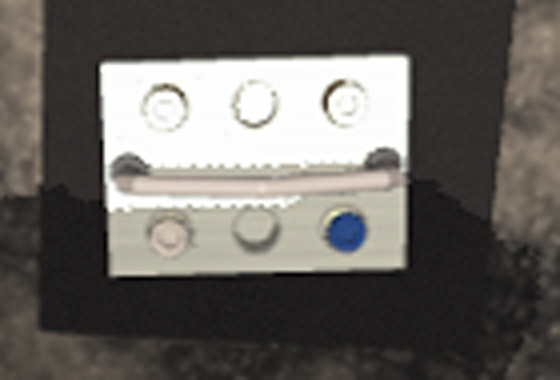

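Block (523,59), yaw 26.6°; pad centre about (524,52), so the block stands about 7 mm off the middle along −y. Now go above the grip.

```bash
python3 -c "
from h import *
go(545,-200,300,-14.5)"
```

```text
now [488.5  62.6 330.5] yaw 25.12 F [ 0.56 -0.45  0.3 ] slide [-60.3 261.7  30.5] dr [-1.000e-03 -2.000e-03  4.952e+00] t 2.2
```

Emit:
{"api": "step_arm", "payload": {"motion": [{"slide": [-10, 42, 0], "dr": [0, 0, 0.8], "jaw": 85}, {"slide": [-20, 86, 0], "dr": [0, 0, 1.7], "jaw": 85}, {"slide": [-30, 130, 0], "dr": [0, 0, 2.6], "jaw": 85}, {"slide": [-40, 175, 10], "dr": [0, 0, 3.5], "jaw": 85}, {"slide": [-50, 220, 20], "dr": [0, 0, 4.3], "jaw": 85}, {"slide": [-60, 262, 30], "dr": [0, 0, 4.95], "jaw": 85}, {"slide": [-60, 262, 30], "dr": [0, 0, 4.95], "jaw": 85}, {"slide": [-60, 262, 30], "dr": [0, 0, 4.95], "jaw": 85}]}}

```text
clock: 3.2
position: [545.4, -200.5, 300.3]
ee_rot: [0.992, -0.126, -0.0, -0.0]
contact_force: [0.6, 0.6, 0.3]
gripper_width: 84.9
grasp_force: 0.0
```

Run:
```python
from h import *
import json
st=arm.read_state(); im=optics.get_image("wrist"); cv2.imwrite("pics/w2.png",im)
json.dump({k:list(map(float,st[k])) for k in("position","ee_rot")},open("w2.json","w"))
go(549,-200,300,-14.5)
```

```text
now [ 545.4 -200.1  300.7] yaw -14.48 F [0.43 0.35 0.63] slide [ 3.4 -1.   0.7] dr [-0.001 -0.005  0.002] t 3.25
```

View pics/w2.png

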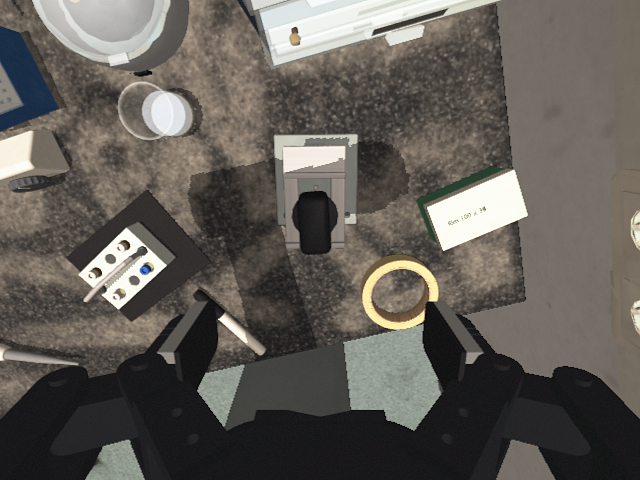

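Grip black block at (300–330, 192–254), symmetric about column 315; flange 293–338; prongs parallel to image columns, so the yaw matches.

Run:
```python
from h import *
import json
st=json.load(open("w2.json")); c=cam("wrist",st); C=R.from_quat(st["ee_rot"])
f=lambda uv,z:(onz(c,uv,z),C.inv().apply(onz(c,uv,z)-st["position"])[:2])
im=cv2.imread("pics/w2.png")
for uv,z in(((315,254),185),((300,240),185),((330,240),185),((293,220),144),((338,220),144),((285,245),142),((346,245),142),((286,147),142),((345,147),142),((275,136),8),((357,136),8),((315,193),147)):
    a,b=f(uv,z); print(uv,z,a.round(1),"tool",b.round(1))
g=im[185:260,290:342].max(2)
for v in (195,200,205,230,245,250): print(v,''.join('#' if t<28 else '+' if t<60 else '.' for t in im[v,285:350].max(1)))
```

```text
(315, 254) 185 [ 532.3 -194.1  185. ] tool [-14.2  -2.9]
(300, 240) 185 [ 546.1 -185.9  185. ] tool [ -2.9 -14.3]
(330, 240) 185 [ 540.4 -208.1  185. ] tool [-2.9  8.6]
(293, 220) 144 [ 553.8 -179.4  144. ] tool [  2.9 -22.5]
(338, 220) 144 [ 544.  -217.3  144. ] tool [ 2.9 16.6]
(285, 245) 142 [ 533. -166.  142.] tool [-20.6 -30.4]
(346, 245) 142 [ 519.4 -218.8  142. ] tool [-20.6  24.2]
(286, 147) 142 [ 614.3 -190.4  142. ] tool [ 64.2 -27.1]
(345, 147) 142 [ 602.1 -237.5  142. ] tool [64.2 21.5]
(275, 136) 8 [ 628.1 -168.     8. ] tool [ 72.  -52.2]
(357, 136) 8 [ 603.8 -261.8    8. ] tool [72.  44.7]
(315, 193) 147 [ 572.3 -204.1  147. ] tool [26.9 -3.3]
195 ...............###########################.......................
200 .............+#########++##+++++++++++++###++++..................
205 ..........+######++++++++++++++++++++++++###+++++++..............
230 ..............#####+++++++++++++++++++++#####++..................
245 ...............+#####++++++++++++#++++++++###+...................
250 ................+###+++++#+++#+#+++#+#+++###+....................
```

Emit:
{"api": "step_arm", "payload": {"motion": [{"slide": [7, -3, 30], "dr": [0, 0, 0], "jaw": 85}, {"slide": [7, -3, 70], "dr": [0, 0, 0], "jaw": 85}, {"slide": [7, -3, 105], "dr": [0, 0, 0], "jaw": 70}, {"slide": [7, -3, 130], "dr": [0, 0, 0], "jaw": 60}, {"slide": [7, -3, 143], "dr": [0, 0, 0], "jaw": 60}, {"slide": [7, -3, 149], "dr": [0, 0, 0], "jaw": 60}, {"slide": [7, -3, 149], "dr": [0, 0, 0], "jaw": 60}, {"slide": [7, -3, 149], "dr": [0, 0, 0], "jaw": 50}]}}

```text
clock: 4.25
position: [553.5, -199.8, 152.5]
ee_rot: [0.992, -0.127, 0.001, 0.0]
contact_force: [0.2, -0.2, -0.3]
gripper_width: 50.0
grasp_force: 0.0
```

Run:
```python
from h import *
go(549,-200,151,-14.5)
a=optics.get_image("scene")[215:300,350:420]; b=optics.get_image("side")[140:240,295:370]
cv2.imwrite("pics/c3.png",np.hstack([cv2.resize(a,(395,480),interpolation=2),cv2.resize(b,(360,480),interpolation=2)]))
```

```text
now [ 553.5 -199.8  152.5] yaw -14.54 F [ 0.16 -0.25 -0.26] slide [-4.3  1.4  1.5] dr [-0.001 -0.016 -0.006] t 4.25
```

View pics/c3.png

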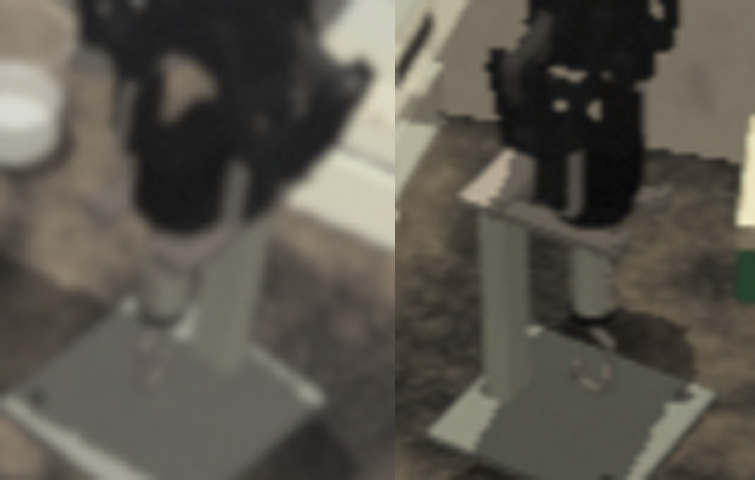

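Fingers straddle the grip (side view finger at about (575,180), grip right behind it), tips just above the flange. Closing.

Emit:
{"api": "step_arm", "payload": {"motion": [{"slide": [0, 0, 0], "dr": [0, 0, 0], "jaw": 40}, {"slide": [0, 0, 0], "dr": [0, 0, 0], "jaw": 32}, {"slide": [0, 0, 0], "dr": [0, 0, 0], "jaw": 27}, {"slide": [0, 0, 0], "dr": [0, 0, 0], "jaw": 22}, {"slide": [0, 0, 0], "dr": [0, 0, 0], "jaw": 15}, {"slide": [0, 0, 0], "dr": [0, 0, 0], "jaw": 10}, {"slide": [0, 0, 0], "dr": [0, 0, 0], "jaw": 10}, {"slide": [0, 0, 0], "dr": [0, 0, 0], "jaw": 10}]}}

```text
clock: 5.35
position: [553.1, -199.7, 151.6]
ee_rot: [0.992, -0.127, 0.0, 0.0]
contact_force: [0.6, -0.6, 2.4]
gripper_width: 22.9
grasp_force: 58.8
```

Emit:
{"api": "step_arm", "payload": {"motion": [{"slide": [0, 0, -6], "dr": [0, 0, 0], "jaw": 10}, {"slide": [0, 0, -12], "dr": [0, 0, 0], "jaw": 10}, {"slide": [-5, 0, -13], "dr": [0, 0, 0], "jaw": 10}, {"slide": [-20, 0, -13], "dr": [0, 0, 0], "jaw": 10}, {"slide": [-40, 0, -13], "dr": [0, 0, 0], "jaw": 10}, {"slide": [-60, 0, -13], "dr": [0, 0, 0], "jaw": 10}, {"slide": [-80, 0, -13], "dr": [0, 0, 0], "jaw": 10}, {"slide": [-85, 0, -40], "dr": [0, 0, 0], "jaw": 10}]}}

```text
clock: 6.35
position: [466.4, -177.6, 189.4]
ee_rot: [0.992, -0.127, -0.004, -0.0]
contact_force: [0.5, 1.2, -1.5]
gripper_width: 23.5
grasp_force: 58.9
```

```bash
python3 -c "
from h import *
go(523-45*np.cos(.464),59-45*np.sin(.464),240,26.6)"
```

```text
now [ 466.4 -177.6  189.4] yaw -14.59 F [ 0.53  1.22 -1.54] slide [ -39.  -213.6  -50.4] dr [-0.016  0.05  -5.148] t 6.35
```

Emit:
{"api": "step_arm", "payload": {"motion": [{"slide": [-4, -15, -15], "dr": [0, 0, -0.4], "jaw": 10}, {"slide": [-9, -50, -26], "dr": [0, 0, -1.2], "jaw": 10}, {"slide": [-16, -85, -26], "dr": [0, 0, -2.0], "jaw": 10}, {"slide": [-23, -125, -26], "dr": [0, 0, -3.0], "jaw": 10}, {"slide": [-30, -165, -26], "dr": [0, 0, -4.0], "jaw": 10}, {"slide": [-36, -195, -26], "dr": [0, 0, -4.7], "jaw": 10}, {"slide": [-39, -212, -26], "dr": [0, 0, -5.15], "jaw": 10}, {"slide": [-39, -213, -26], "dr": [0, 0, -5.15], "jaw": 10}]}}

```text
clock: 7.35
position: [486.1, 38.6, 217.2]
ee_rot: [0.973, 0.231, -0.0, -0.0]
contact_force: [0.3, -0.1, -2.3]
gripper_width: 23.3
grasp_force: 59.1
```

Emit:
{"api": "step_arm", "payload": {"motion": [{"slide": [0, 0, 6], "dr": [0, 0, 0], "jaw": 10}, {"slide": [0, 0, 14], "dr": [0, 0, 0], "jaw": 10}, {"slide": [0, 0, 22], "dr": [0, 0, 0], "jaw": 10}, {"slide": [0, 0, 28], "dr": [0, 0, 0], "jaw": 10}, {"slide": [0, 0, 30], "dr": [0, 0, 0], "jaw": 10}, {"slide": [0, 0, 30], "dr": [0, 0, 0], "jaw": 10}, {"slide": [0, 0, 30], "dr": [0, 0, 0], "jaw": 10}, {"slide": [0, 0, 30], "dr": [0, 0, 0], "jaw": 10}]}}

```text
clock: 8.35
position: [486.6, 37.7, 187.6]
ee_rot: [0.973, 0.23, 0.0, -0.0]
contact_force: [-0.5, -0.2, -1.3]
gripper_width: 23.4
grasp_force: 59.1
```

Run:
```python
from h import *
go(523-45*np.cos(.464),59-45*np.sin(.464),185,26.6)
st=arm.read_state(); s,d=cam("scene"),cam("side")
a=optics.get_image("scene"); b=optics.get_image("side"); cv2.imwrite("pics/s4.png",a);cv2.imwrite("pics/d4.png",b)
cv2.imwrite("pics/c4.png",np.hstack([cv2.resize(a[200:280,240:320],(400,400),interpolation=2),cv2.resize(b[230:330,280:380],(400,400),interpolation=2)]))
bowl=st["position"]+[0,0,-114.6]; print("expected bowl px",proj(s,bowl),proj(d,bowl))
```

```text
now [486.6  37.7 187.6] yaw 26.65 F [-0.48 -0.23 -1.33] slide [-2.9 -2.7  2.6] dr [ 0.001 -0.004  0.006] t 8.35
expected bowl px [282.57424376 248.2727158 ] [332.83769157 282.45035238]
```

View pics/c4.png

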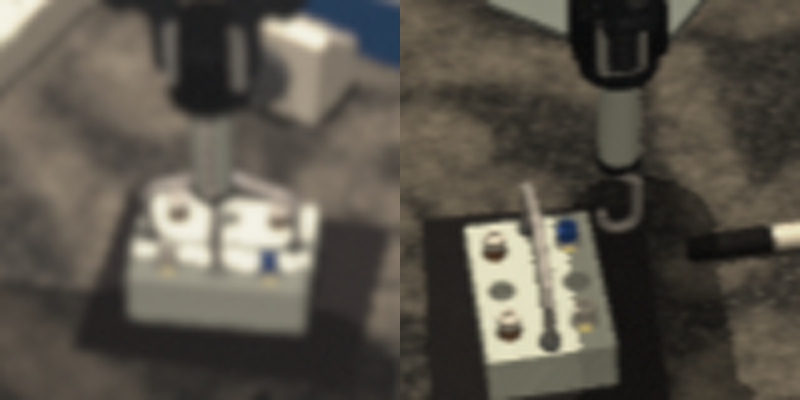

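Hook in the side view at about (335,282), as predicted (333,282); in the scene view the hook (283,247) is in line with the bail crown. Entering: 41 mm along tool x after a small y/z correction.

Emit:
{"api": "step_arm", "payload": {"motion": [{"slide": [0, -3, 1], "dr": [0, 0, 0], "jaw": 10}, {"slide": [3, -3, 2.5], "dr": [0, 0, 0], "jaw": 10}, {"slide": [10, -3, 2.5], "dr": [0, 0, 0], "jaw": 10}, {"slide": [18, -3, 2.5], "dr": [0, 0, 0], "jaw": 10}, {"slide": [26, -3, 2.5], "dr": [0, 0, 0], "jaw": 10}, {"slide": [34, -3, 2.5], "dr": [0, 0, 0], "jaw": 10}, {"slide": [40, -3, 2.5], "dr": [0, 0, 0], "jaw": 10}, {"slide": [41, -3, 2.5], "dr": [0, 0, 0], "jaw": 10}]}}

```text
clock: 9.45
position: [522.0, 58.9, 184.7]
ee_rot: [0.973, 0.23, -0.0, 0.0]
contact_force: [-0.1, -0.4, -1.6]
gripper_width: 23.5
grasp_force: 59.1
```

Run:
```python
from h import *
go(523,59,185,26.6)
a=optics.get_image("scene"); b=optics.get_image("side"); cv2.imwrite("pics/s5.png",a);cv2.imwrite("pics/d5.png",b)
cv2.imwrite("pics/c5.png",np.hstack([cv2.resize(a[200:280,240:320],(400,400),interpolation=2),cv2.resize(b[240:320,280:360],(400,400),interpolation=2)]))
```

```text
now [522.   58.9 184.7] yaw 26.64 F [-0.05 -0.43 -1.62] slide [ 0.9  0.3 -0.3] dr [-0.     0.001  0.005] t 9.45
```

View pics/c5.png

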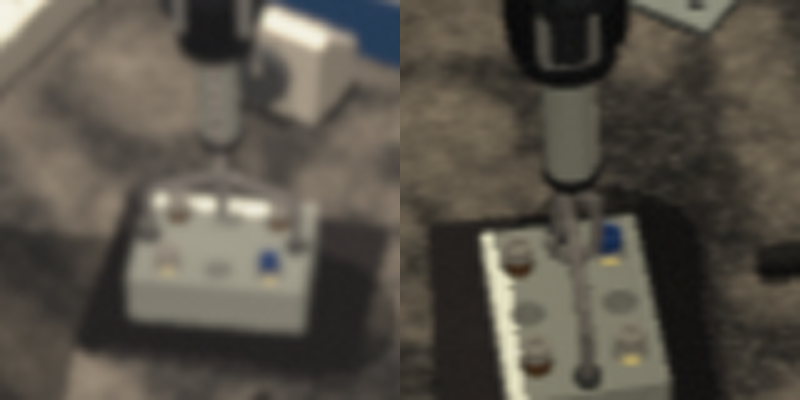

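The wire runs between the tip (558,230) and the shank (592,210): it is in the mouth. Now lift into the spring, tracking block motion numerically.

```bash
cat > m.py <<'E'
from h import *
from scipy.ndimage import gaussian_filter
st=arm.read_state()
out=[]
for n,ref,(x0,y0,x1,y1) in(("side","pics/d5.png",(292,290,342,326)),("scene","pics/s5.png",(258,246,310,274))):
    f=lambda im:np.float32(cv2.GaussianBlur(cv2.cvtColor(im,6),(3,3),0))
    r=f(cv2.imread(ref)); g=f(np.mean([optics.get_image(n) for _ in range(2)],0).astype(np.uint8))
    W=np.float32(np.eye(2,3))
    try: cc,W=cv2.findTransformECC(r[y0:y1,x0:x1],g[y0-20:y1+20,x0-20:x1+20],np.float32([[1,0,20],[0,1,20]]),cv2.MOTION_TRANSLATION,(3,200,1e-5))
    except cv2.error as e: cc=0
    d=W[:,2]-20; V=cam(n)
    px=(proj(V,[523,59,28])-proj(V,[523,59,18]))/10
    out.append((n,d.round(2).tolist(),"cc",round(cc,3),"lift mm",round(float(d[1]/px[1]),2)))
st2=arm.read_state()
print("pos",st["position"].round(1),"F",st["contact_force"].round(2),st2["contact_force"].round(2),"t",round(st2["clock"],2)); print(*out,sep="\n")
E
python3 m.py
```

```text
pos [521.6  58.7 184.7] F [-1.43 -0.35 -1.53] [-0.41 -0.06 -1.43] t 9.75
('side', [0.029999999329447746, 0.009999999776482582], 'cc', 0.999, 'lift mm', -0.04)
('scene', [0.009999999776482582, -0.029999999329447746], 'cc', 0.999, 'lift mm', 0.1)
```

Emit:
{"api": "step_arm", "payload": {"motion": [{"slide": [0, 0, -6], "dr": [0, 0, 0], "jaw": 10}, {"slide": [0, 0, -12], "dr": [0, 0, 0], "jaw": 10}, {"slide": [0, 0, -16], "dr": [0, 0, 0], "jaw": 10}, {"slide": [0, 0, -19], "dr": [0, 0, 0], "jaw": 10}, {"slide": [0, 0, -22], "dr": [0, 0, 0], "jaw": 10}, {"slide": [0, 0, -25], "dr": [0, 0, 0], "jaw": 10}, {"slide": [0, 0, -26], "dr": [0, 0, 0], "jaw": 10}, {"slide": [0, 0, -26], "dr": [0, 0, 0], "jaw": 10}]}}

```text
clock: 10.75
position: [521.7, 58.8, 210.7]
ee_rot: [0.973, 0.23, 0.0, -0.0]
contact_force: [1.0, 0.5, -3.8]
gripper_width: 23.3
grasp_force: 58.9
```

```bash
python3 m.py
```

```text
pos [521.7  58.8 210.7] F [ 0.97  0.51 -3.85] [ 0.03  0.68 -3.58] t 10.95
('side', [0.07999999821186066, -0.0], 'cc', 0.998, 'lift mm', 0.0)
('scene', [0.009999999776482582, 0.019999999552965164], 'cc', 0.999, 'lift mm', -0.07)
```

Hooked: load rises as expected, block not moved. Raise in small steps.

Emit:
{"api": "step_arm", "payload": {"motion": [{"slide": [0, 0, -1], "dr": [0, 0, 0], "jaw": 10}, {"slide": [0, 0, -2], "dr": [0, 0, 0], "jaw": 10}, {"slide": [0, 0, -3], "dr": [0, 0, 0], "jaw": 10}, {"slide": [0, 0, -4], "dr": [0, 0, 0], "jaw": 10}, {"slide": [0, 0, -5], "dr": [0, 0, 0], "jaw": 10}, {"slide": [0, 0, -6], "dr": [0, 0, 0], "jaw": 10}, {"slide": [0, 0, -6], "dr": [0, 0, 0], "jaw": 10}, {"slide": [0, 0, -6], "dr": [0, 0, 0], "jaw": 10}]}}

```text
clock: 11.95
position: [521.6, 58.7, 216.8]
ee_rot: [0.973, 0.23, -0.0, -0.0]
contact_force: [0.5, 0.7, -4.2]
gripper_width: 23.4
grasp_force: 58.8
```

```bash
python3 m.py
```

```text
pos [521.6  58.7 216.8] F [ 0.47  0.72 -4.21] [ 0.47  0.93 -3.97] t 12.15
('side', [0.07000000029802322, -0.05999999865889549], 'cc', 0.997, 'lift mm', 0.18)
('scene', [0.019999999552965164, 0.009999999776482582], 'cc', 0.999, 'lift mm', -0.05)
```

Emit:
{"api": "step_arm", "payload": {"motion": [{"slide": [0, 0, -1], "dr": [0, 0, 0], "jaw": 10}, {"slide": [0, 0, -2], "dr": [0, 0, 0], "jaw": 10}, {"slide": [0, 0, -3], "dr": [0, 0, 0], "jaw": 10}, {"slide": [0, 0, -4], "dr": [0, 0, 0], "jaw": 10}, {"slide": [0, 0, -4], "dr": [0, 0, 0], "jaw": 10}, {"slide": [0, 0, -4], "dr": [0, 0, 0], "jaw": 10}, {"slide": [0, 0, -4], "dr": [0, 0, 0], "jaw": 10}, {"slide": [0, 0, -4], "dr": [0, 0, 0], "jaw": 10}]}}

```text
clock: 13.15
position: [521.6, 58.7, 220.7]
ee_rot: [0.973, 0.23, -0.0, -0.0]
contact_force: [0.4, -0.3, -4.5]
gripper_width: 23.1
grasp_force: 58.9
```

```bash
python3 m.py
```

```text
pos [521.6  58.7 220.7] F [ 0.43 -0.28 -4.54] [ 0.09  0.38 -4.64] t 13.35
('side', [0.10999999940395355, -0.10000000149011612], 'cc', 0.997, 'lift mm', 0.3)
('scene', [0.009999999776482582, 0.019999999552965164], 'cc', 0.999, 'lift mm', -0.07)
```

Emit:
{"api": "step_arm", "payload": {"motion": [{"slide": [0, 0, -1], "dr": [0, 0, 0], "jaw": 10}, {"slide": [0, 0, -2], "dr": [0, 0, 0], "jaw": 10}, {"slide": [0, 0, -3], "dr": [0, 0, 0], "jaw": 10}, {"slide": [0, 0, -4], "dr": [0, 0, 0], "jaw": 10}, {"slide": [0, 0, -5], "dr": [0, 0, 0], "jaw": 10}, {"slide": [0, 0, -5], "dr": [0, 0, 0], "jaw": 10}, {"slide": [0, 0, -5], "dr": [0, 0, 0], "jaw": 10}, {"slide": [0, 0, -5], "dr": [0, 0, 0], "jaw": 10}]}}

```text
clock: 14.35
position: [521.6, 58.7, 225.7]
ee_rot: [0.973, 0.23, -0.0, -0.0]
contact_force: [1.1, 0.5, -5.7]
gripper_width: 23.2
grasp_force: 58.9
```

```bash
python3 m.py
```

```text
pos [521.6  58.7 225.7] F [ 1.08  0.47 -5.69] [ 1.39  0.29 -4.77] t 14.55
('side', [0.12999999523162842, -0.05999999865889549], 'cc', 0.997, 'lift mm', 0.19)
('scene', [0.019999999552965164, 0.029999999329447746], 'cc', 0.999, 'lift mm', -0.1)
```

Emit:
{"api": "step_arm", "payload": {"motion": [{"slide": [0, 0, -1], "dr": [0, 0, 0], "jaw": 10}, {"slide": [0, 0, -2], "dr": [0, 0, 0], "jaw": 10}, {"slide": [0, 0, -3], "dr": [0, 0, 0], "jaw": 10}, {"slide": [0, 0, -4], "dr": [0, 0, 0], "jaw": 10}, {"slide": [0, 0, -4], "dr": [0, 0, 0], "jaw": 10}, {"slide": [0, 0, -4], "dr": [0, 0, 0], "jaw": 10}, {"slide": [0, 0, -4], "dr": [0, 0, 0], "jaw": 10}, {"slide": [0, 0, -4], "dr": [0, 0, 0], "jaw": 10}]}}

```text
clock: 15.55
position: [521.7, 58.7, 229.8]
ee_rot: [0.973, 0.23, -0.0, 0.0]
contact_force: [0.1, -0.1, -6.0]
gripper_width: 23.2
grasp_force: 58.9
```

```bash
python3 m.py
```

```text
pos [521.7  58.7 229.8] F [ 0.13 -0.09 -6.04] [ 0.31  0.15 -6.45] t 15.75
('side', [0.12999999523162842, -0.11999999731779099], 'cc', 0.997, 'lift mm', 0.38)
('scene', [0.03999999910593033, 0.05999999865889549], 'cc', 0.999, 'lift mm', -0.25)
```

Emit:
{"api": "step_arm", "payload": {"motion": [{"slide": [0, 0, -1], "dr": [0, 0, 0], "jaw": 10}, {"slide": [0, 0, -2], "dr": [0, 0, 0], "jaw": 10}, {"slide": [0, 0, -3], "dr": [0, 0, 0], "jaw": 10}, {"slide": [0, 0, -4], "dr": [0, 0, 0], "jaw": 10}, {"slide": [0, 0, -5], "dr": [0, 0, 0], "jaw": 10}, {"slide": [0, 0, -5], "dr": [0, 0, 0], "jaw": 10}, {"slide": [0, 0, -5], "dr": [0, 0, 0], "jaw": 10}, {"slide": [0, 0, -5], "dr": [0, 0, 0], "jaw": 10}]}}

```text
clock: 16.75
position: [521.7, 58.7, 234.8]
ee_rot: [0.973, 0.23, -0.0, 0.0]
contact_force: [0.3, -0.2, -6.2]
gripper_width: 23.3
grasp_force: 58.9
```

```bash
python3 m.py
```

```text
pos [521.7  58.7 234.8] F [ 0.31 -0.16 -6.16] [ 0.33  0.35 -6.45] t 16.95
('side', [0.03999999910593033, -0.6399999856948853], 'cc', 0.996, 'lift mm', 1.99)
('scene', [0.3799999952316284, -0.07999999821186066], 'cc', 0.999, 'lift mm', 0.3)
```

Emit:
{"api": "step_arm", "payload": {"motion": [{"slide": [0, 0, -1], "dr": [0, 0, 0], "jaw": 10}, {"slide": [0, 0, -2], "dr": [0, 0, 0], "jaw": 10}, {"slide": [0, 0, -3], "dr": [0, 0, 0], "jaw": 10}, {"slide": [0, 0, -4], "dr": [0, 0, 0], "jaw": 10}, {"slide": [0, 0, -4], "dr": [0, 0, 0], "jaw": 10}, {"slide": [0, 0, -4], "dr": [0, 0, 0], "jaw": 10}, {"slide": [0, 0, -4], "dr": [0, 0, 0], "jaw": 10}, {"slide": [0, 0, -4], "dr": [0, 0, 0], "jaw": 10}]}}

```text
clock: 17.95
position: [521.7, 58.7, 238.8]
ee_rot: [0.973, 0.23, -0.0, 0.0]
contact_force: [0.5, -0.2, -6.0]
gripper_width: 23.3
grasp_force: 59.0
```

```bash
python3 m.py
```

```text
pos [521.7  58.7 238.8] F [ 0.49 -0.17 -6.03] [ 0.52 -0.67 -6.37] t 18.15
('side', [-0.03999999910593033, -1.7999999523162842], 'cc', 0.995, 'lift mm', 5.59)
('scene', [0.5199999809265137, -0.7900000214576721], 'cc', 0.996, 'lift mm', 3.02)
```

Lifted: the force has levelled at about -6.2 N and the block is about 4–5 mm up. Raise 1 mm more and hold.

Emit:
{"api": "step_arm", "payload": {"motion": [{"slide": [0, 0, -0.5], "dr": [0, 0, 0], "jaw": 10}, {"slide": [0, 0, -1], "dr": [0, 0, 0], "jaw": 10}, {"slide": [0, 0, -1], "dr": [0, 0, 0], "jaw": 10}, {"slide": [0, 0, -1], "dr": [0, 0, 0], "jaw": 10}, {"slide": [0, 0, -1], "dr": [0, 0, 0], "jaw": 10}, {"slide": [0, 0, -1], "dr": [0, 0, 0], "jaw": 10}, {"slide": [0, 0, -1], "dr": [0, 0, 0], "jaw": 10}, {"slide": [0, 0, -1], "dr": [0, 0, 0], "jaw": 10}]}}

```text
clock: 19.15
position: [521.7, 58.7, 239.8]
ee_rot: [0.973, 0.23, -0.0, 0.0]
contact_force: [-0.5, 0.1, -7.4]
gripper_width: 23.1
grasp_force: 59.0
```

```bash
cat >> m.py <<'E'
A=[];b=[]
for n,d,*_ in out:
    V=cam(n); A.append(np.c_[[proj(V,np.array([523,59,18])+e)-proj(V,[523,59,18]) for e in np.eye(3)*5]].T/5); b+=d
print("3D shift",np.linalg.lstsq(np.vstack(A),b,rcond=None)[0].round(2))
E
python3 m.py
```

```text
pos [521.7  58.7 239.8] F [-0.5   0.14 -7.43] [ 0.21 -0.33 -7.94] t 19.35
('side', [-0.07999999821186066, -2.1500000953674316], 'cc', 0.996, 'lift mm', 6.67)
('scene', [0.5, -1.0199999809265137], 'cc', 0.994, 'lift mm', 3.93)
3D shift [ 0.49 -1.62  4.62]
```

Emit:
{"api": "step_arm", "payload": {"motion": [{"slide": [0, 0, 0], "dr": [0, 0, 0], "jaw": 10}, {"slide": [0, 0, 0], "dr": [0, 0, 0], "jaw": 10}, {"slide": [0, 0, 0], "dr": [0, 0, 0], "jaw": 10}, {"slide": [0, 0, 0], "dr": [0, 0, 0], "jaw": 10}, {"slide": [0, 0, 0], "dr": [0, 0, 0], "jaw": 10}, {"slide": [0, 0, 0], "dr": [0, 0, 0], "jaw": 10}, {"slide": [0, 0, 0], "dr": [0, 0, 0], "jaw": 10}, {"slide": [0, 0, 0], "dr": [0, 0, 0], "jaw": 10}]}}

```text
clock: 20.35
position: [521.7, 58.7, 239.8]
ee_rot: [0.973, 0.23, 0.0, -0.0]
contact_force: [0.3, -0.6, -6.3]
gripper_width: 23.5
grasp_force: 59.0
```

```bash
python3 m.py
```

```text
pos [521.7  58.7 239.8] F [ 0.28 -0.6  -6.29] [ 0.17 -0.05 -7.88] t 20.55
('side', [-0.09000000357627869, -2.1700000762939453], 'cc', 0.996, 'lift mm', 6.75)
('scene', [0.49000000953674316, -1.0199999809265137], 'cc', 0.994, 'lift mm', 3.9)
3D shift [ 0.49 -1.62  4.65]
```

Emit:
{"api": "step_arm", "payload": {"motion": [{"slide": [0, 0, 0], "dr": [0, 0, 0], "jaw": 10}, {"slide": [0, 0, 0], "dr": [0, 0, 0], "jaw": 10}, {"slide": [0, 0, 0], "dr": [0, 0, 0], "jaw": 10}, {"slide": [0, 0, 0], "dr": [0, 0, 0], "jaw": 10}, {"slide": [0, 0, 0], "dr": [0, 0, 0], "jaw": 10}, {"slide": [0, 0, 0], "dr": [0, 0, 0], "jaw": 10}, {"slide": [0, 0, 0], "dr": [0, 0, 0], "jaw": 10}, {"slide": [0, 0, 0], "dr": [0, 0, 0], "jaw": 10}]}}

```text
clock: 21.55
position: [521.7, 58.7, 239.8]
ee_rot: [0.973, 0.23, -0.0, -0.0]
contact_force: [-0.7, -0.2, -7.2]
gripper_width: 23.1
grasp_force: 59.0
```

Emit:
{"api": "step_arm", "payload": {"motion": [{"slide": [0, 0, 0], "dr": [0, 0, 0], "jaw": 10}, {"slide": [0, 0, 0], "dr": [0, 0, 0], "jaw": 10}, {"slide": [0, 0, 0], "dr": [0, 0, 0], "jaw": 10}, {"slide": [0, 0, 0], "dr": [0, 0, 0], "jaw": 10}, {"slide": [0, 0, 0], "dr": [0, 0, 0], "jaw": 10}, {"slide": [0, 0, 0], "dr": [0, 0, 0], "jaw": 10}, {"slide": [0, 0, 0], "dr": [0, 0, 0], "jaw": 10}, {"slide": [0, 0, 0], "dr": [0, 0, 0], "jaw": 10}]}}

```text
clock: 22.55
position: [521.7, 58.7, 239.8]
ee_rot: [0.973, 0.23, -0.0, -0.0]
contact_force: [0.0, 0.1, -6.1]
gripper_width: 23.4
grasp_force: 59.0
```

```bash
python3 m.py
```

```text
pos [521.7  58.7 239.8] F [ 0.04  0.09 -6.07] [-0.37  0.34 -6.48] t 22.75
('side', [-0.09000000357627869, -2.1500000953674316], 'cc', 0.996, 'lift mm', 6.67)
('scene', [0.49000000953674316, -1.0099999904632568], 'cc', 0.994, 'lift mm', 3.86)
3D shift [ 0.49 -1.61  4.6 ]
```

Run:
```python
from h import *
f=lambda im:np.float32(cv2.GaussianBlur(cv2.cvtColor(im,6),(3,3),0))
r=f(cv2.imread("pics/d5.png")); b=optics.get_image("side"); cv2.imwrite("pics/d6.png",b); g=f(b)
for x,y in((304,291),(307,312),(327,310),(323,288),(318,322)):
    t=r[y-7:y+8,x-7:x+8]
    try: cc,W=cv2.findTransformECC(t,g[y-15:y+16,x-15:x+16],np.float32([[1,0,8],[0,1,6]]),cv2.MOTION_TRANSLATION,(3,200,1e-5)); print(x,y,(W[:,2]-8).round(2),round(cc,3))
    except cv2.error: print("fail",x,y)
```

```text
304 291 [ 0.35 -2.79] 0.976
307 312 [ 0.35 -2.17] 0.977
327 310 [ 0.05 -1.99] 0.989
323 288 [-0.23 -2.33] 0.988
318 322 [-0.02 -2.01] 0.993
```

Held still for over 3 s at about 4.6 mm. Now shift slowly 5 mm towards the pad's middle, then lower gently.

Emit:
{"api": "step_arm", "payload": {"motion": [{"slide": [-0.2, 0.4, 0], "dr": [0, 0, 0], "jaw": 10}, {"slide": [-0.6, 1.2, 0], "dr": [0, 0, 0], "jaw": 10}, {"slide": [-1.0, 2.1, 0], "dr": [0, 0, 0], "jaw": 10}, {"slide": [-1.4, 3.0, 0], "dr": [0, 0, 0], "jaw": 10}, {"slide": [-1.8, 3.8, 0], "dr": [0, 0, 0], "jaw": 10}, {"slide": [-2.0, 4.3, 0], "dr": [0, 0, 0], "jaw": 10}, {"slide": [-2.2, 4.5, 0], "dr": [0, 0, 0], "jaw": 10}, {"slide": [-2.2, 4.5, 0], "dr": [0, 0, 0], "jaw": 10}]}}

```text
clock: 23.8
position: [521.7, 53.7, 239.8]
ee_rot: [0.973, 0.23, -0.0, -0.0]
contact_force: [0.4, 0.1, -5.2]
gripper_width: 23.4
grasp_force: 59.0
```

Emit:
{"api": "step_arm", "payload": {"motion": [{"slide": [0, 0, 0], "dr": [0, 0, 0], "jaw": 10}, {"slide": [0, 0, 0.5], "dr": [0, 0, 0], "jaw": 10}, {"slide": [0, 0, 1], "dr": [0, 0, 0], "jaw": 10}, {"slide": [0, 0, 1.6], "dr": [0, 0, 0], "jaw": 10}, {"slide": [0, 0, 2.2], "dr": [0, 0, 0], "jaw": 10}, {"slide": [0, 0, 2.8], "dr": [0, 0, 0], "jaw": 10}, {"slide": [0, 0, 3.4], "dr": [0, 0, 0], "jaw": 10}, {"slide": [0, 0, 4], "dr": [0, 0, 0], "jaw": 10}]}}

```text
clock: 24.8
position: [521.8, 53.7, 235.8]
ee_rot: [0.973, 0.23, 0.0, 0.0]
contact_force: [-0.4, 0.0, -7.4]
gripper_width: 23.1
grasp_force: 59.0
```

Emit:
{"api": "step_arm", "payload": {"motion": [{"slide": [0, 0, 0.6], "dr": [0, 0, 0], "jaw": 10}, {"slide": [0, 0, 1.2], "dr": [0, 0, 0], "jaw": 10}, {"slide": [0, 0, 1.8], "dr": [0, 0, 0], "jaw": 10}, {"slide": [0, 0, 2.4], "dr": [0, 0, 0], "jaw": 10}, {"slide": [0, 0, 3], "dr": [0, 0, 0], "jaw": 10}, {"slide": [0, 0, 3.8], "dr": [0, 0, 0], "jaw": 10}, {"slide": [0, 0, 4.8], "dr": [0, 0, 0], "jaw": 10}, {"slide": [0, 0, 6], "dr": [0, 0, 0], "jaw": 10}]}}

```text
clock: 25.8
position: [521.8, 53.7, 229.9]
ee_rot: [0.973, 0.23, 0.0, 0.0]
contact_force: [0.4, -0.1, -4.8]
gripper_width: 23.5
grasp_force: 58.9
```

```bash
python3 m.py
```

```text
pos [521.8  53.7 229.9] F [ 0.44 -0.12 -4.81] [-0.03 -0.79 -5.92] t 26.0
('side', [0.9700000286102295, -2.2699999809265137], 'cc', 0.997, 'lift mm', 7.05)
('scene', [1.659999966621399, 0.8299999833106995], 'cc', 0.998, 'lift mm', -3.2)
3D shift [-0.29 -5.82  0.57]
```

Block down at about (522.7,53), within a couple of mm of the pad's middle. Lower to slack the hook.

Emit:
{"api": "step_arm", "payload": {"motion": [{"slide": [0, 0, 3], "dr": [0, 0, 0], "jaw": 10}, {"slide": [0, 0, 7], "dr": [0, 0, 0], "jaw": 10}, {"slide": [0, 0, 12], "dr": [0, 0, 0], "jaw": 10}, {"slide": [0, 0, 17], "dr": [0, 0, 0], "jaw": 10}, {"slide": [0, 0, 22], "dr": [0, 0, 0], "jaw": 10}, {"slide": [0, 0, 26], "dr": [0, 0, 0], "jaw": 10}, {"slide": [0, 0, 28], "dr": [0, 0, 0], "jaw": 10}, {"slide": [0, 0, 29], "dr": [0, 0, 0], "jaw": 10}]}}

```text
clock: 27.0
position: [522.1, 53.8, 201.0]
ee_rot: [0.973, 0.23, 0.0, 0.0]
contact_force: [-0.4, 0.1, -1.9]
gripper_width: 23.1
grasp_force: 59.5
```

Emit:
{"api": "step_arm", "payload": {"motion": [{"slide": [0, 0, 2], "dr": [0, 0, 0], "jaw": 10}, {"slide": [0, 0, 4], "dr": [0, 0, 0], "jaw": 10}, {"slide": [0, 0, 7], "dr": [0, 0, 0], "jaw": 10}, {"slide": [0, 0, 10], "dr": [0, 0, 0], "jaw": 10}, {"slide": [0, 0, 13], "dr": [0, 0, 0], "jaw": 10}, {"slide": [0, 0, 15], "dr": [0, 0, 0], "jaw": 10}, {"slide": [0, 0, 15.5], "dr": [0, 0, 0], "jaw": 10}, {"slide": [0, 0, 15.5], "dr": [0, 0, 0], "jaw": 10}]}}

```text
clock: 28.0
position: [521.8, 53.7, 185.3]
ee_rot: [0.973, 0.23, 0.0, 0.0]
contact_force: [0.6, -1.3, -1.1]
gripper_width: 23.5
grasp_force: 59.5
```

```bash
python3 m.py
```

```text
pos [521.8  53.7 185.3] F [ 0.63 -1.27 -1.14] [-0.15  0.64 -2.06] t 28.2
('side', [0.9700000286102295, -1.9500000476837158], 'cc', 0.998, 'lift mm', 6.06)
('scene', [1.6799999475479126, 0.800000011920929], 'cc', 0.997, 'lift mm', -3.06)
3D shift [-0.22 -5.52  0.1 ]
```

Slack and the block is steady (z shift 0.1). Withdraw along -x.

Emit:
{"api": "step_arm", "payload": {"motion": [{"slide": [-4, 0, 0], "dr": [0, 0, 0], "jaw": 10}, {"slide": [-10, 0, 0], "dr": [0, 0, 0], "jaw": 10}, {"slide": [-17, 0, 0], "dr": [0, 0, 0], "jaw": 10}, {"slide": [-24, 0, 0], "dr": [0, 0, 0], "jaw": 10}, {"slide": [-32, 0, 0], "dr": [0, 0, 0], "jaw": 10}, {"slide": [-40, 0, 0], "dr": [0, 0, 0], "jaw": 10}, {"slide": [-45, 0, 0], "dr": [0, 0, 0], "jaw": 10}, {"slide": [-45, 0, 0], "dr": [0, 0, 0], "jaw": 10}]}}

```text
clock: 29.2
position: [481.3, 33.4, 185.4]
ee_rot: [0.973, 0.23, 0.0, -0.0]
contact_force: [0.2, -0.8, -1.9]
gripper_width: 23.2
grasp_force: 59.5
```

```bash
python3 m.py
python3 - <<'E'
from h import *
a=np.radians(-14.5); go(553.1-85*np.cos(a),-199.7-85*np.sin(a),205,-14.5)
E
```

```text
pos [481.3  33.4 185.4] F [ 0.22 -0.8  -1.87] [ 0.62 -0.26 -1.05] t 29.4
('side', [1.159999966621399, -2.190000057220459], 'cc', 0.904, 'lift mm', 6.81)
('scene', [1.7400000095367432, 0.27000001072883606], 'cc', 0.945, 'lift mm', -1.05)
3D shift [-0.43 -5.35  1.53]
now [481.8  33.6 185.3] yaw 26.64 F [ 0.62 -0.26 -1.05] slide [-104.9  184.6  -19.7] dr [ 0.000e+00 -1.000e-03  5.143e+00] t 29.4
```

Unhooked freely. Back to the stand's front.

Emit:
{"api": "step_arm", "payload": {"motion": [{"slide": [-14, 15, -12], "dr": [0, 0, 0.5], "jaw": 10}, {"slide": [-30, 42, -20], "dr": [0, 0, 1.3], "jaw": 10}, {"slide": [-46, 72, -20], "dr": [0, 0, 2.1], "jaw": 10}, {"slide": [-62, 104, -20], "dr": [0, 0, 3.0], "jaw": 10}, {"slide": [-78, 136, -20], "dr": [0, 0, 3.9], "jaw": 10}, {"slide": [-92, 164, -20], "dr": [0, 0, 4.6], "jaw": 10}, {"slide": [-105, 184.6, -20], "dr": [0, 0, 5.14], "jaw": 10}, {"slide": [-105, 184.6, -20], "dr": [0, 0, 5.14], "jaw": 10}]}}

```text
clock: 30.4
position: [469.9, -180.4, 205.7]
ee_rot: [0.992, -0.128, 0.0, 0.0]
contact_force: [-0.7, -0.0, -1.5]
gripper_width: 23.4
grasp_force: 59.6
```

Run:
```python
from h import *
a=np.radians(-14.5); go(553.1-85*np.cos(a),-199.7-85*np.sin(a),164.6,-14.5); go(553.1,-199.7,164.6,-14.5)
```

```text
now [ 469.9 -180.4  205.7] yaw -14.72 F [-0.75 -0.02 -1.55] slide [ 0.4 -2.1 41.1] dr [ 0.001 -0.001 -0.027] t 30.4
now [ 469.9 -180.4  205.7] yaw -14.72 F [-0.75 -0.02 -1.55] slide [85.4 -2.5 41.1] dr [ 0.001 -0.001 -0.027] t 30.4
```

Emit:
{"api": "step_arm", "payload": {"motion": [{"slide": [0, -1, 8], "dr": [0, 0, 0], "jaw": 10}, {"slide": [0, -2, 18], "dr": [0, 0, 0], "jaw": 10}, {"slide": [0, -2, 28], "dr": [0, 0, 0], "jaw": 10}, {"slide": [0, -2, 36], "dr": [0, 0, 0], "jaw": 10}, {"slide": [0, -2, 40], "dr": [0, 0, 0], "jaw": 10}, {"slide": [0, -2, 40.5], "dr": [0, 0, 0], "jaw": 10}, {"slide": [0, -2, 40.5], "dr": [0, 0, 0], "jaw": 10}, {"slide": [0, -2, 40.5], "dr": [0, 0, 0], "jaw": 10}]}}

```text
clock: 31.4
position: [471.2, -176.7, 165.1]
ee_rot: [0.992, -0.126, 0.0, -0.0]
contact_force: [0.3, -0.1, -2.0]
gripper_width: 23.3
grasp_force: 59.6
```

Run:
```python
from h import *
go(553.1,-199.7,164.6,-14.5)
```

```text
now [ 471.2 -176.7  165.1] yaw -14.48 F [ 0.35 -0.08 -2.  ] slide [85.1  1.8  0.6] dr [-0.001 -0.006  0.002] t 31.4
```

Emit:
{"api": "step_arm", "payload": {"motion": [{"slide": [0, 1.8, 0], "dr": [0, 0, 0], "jaw": 10}, {"slide": [12, 1.8, 0], "dr": [0, 0, 0], "jaw": 10}, {"slide": [28, 1.8, 0], "dr": [0, 0, 0], "jaw": 10}, {"slide": [44, 1.8, 0], "dr": [0, 0, 0], "jaw": 10}, {"slide": [60, 1.8, 0], "dr": [0, 0, 0], "jaw": 10}, {"slide": [75, 1.8, 0], "dr": [0, 0, 0], "jaw": 10}, {"slide": [84, 1.8, 0], "dr": [0, 0, 0], "jaw": 10}, {"slide": [85, 1.8, 0], "dr": [0, 0, 0], "jaw": 10}]}}

```text
clock: 32.4
position: [553.3, -199.8, 164.4]
ee_rot: [0.992, -0.126, -0.0, -0.0]
contact_force: [-0.2, 1.0, -1.4]
gripper_width: 23.3
grasp_force: 59.6
```

Emit:
{"api": "step_arm", "payload": {"motion": [{"slide": [0, 0, 0], "dr": [0, 0, 0], "jaw": 10}, {"slide": [0, 0, 2], "dr": [0, 0, 0], "jaw": 10}, {"slide": [0, 0, 5], "dr": [0, 0, 0], "jaw": 10}, {"slide": [0, 0, 8], "dr": [0, 0, 0], "jaw": 10}, {"slide": [0, 0, 10], "dr": [0, 0, 0], "jaw": 10}, {"slide": [0, 0, 12], "dr": [0, 0, 0], "jaw": 10}, {"slide": [0, 0, 13], "dr": [0, 0, 0], "jaw": 10}, {"slide": [0, 0, 13], "dr": [0, 0, 0], "jaw": 10}]}}

```text
clock: 33.4
position: [552.8, -199.6, 151.8]
ee_rot: [0.992, -0.126, 0.0, 0.0]
contact_force: [-0.4, -0.8, -1.2]
gripper_width: 22.9
grasp_force: 59.8
```

Run:
```python
from h import *
go(553.1,-199.7,151.6,-14.5)
r=cv2.imread("pics/d4.png")
```

```text
now [ 552.8 -199.6  151.8] yaw -14.48 F [-0.41 -0.75 -1.18] slide [ 0.3 -0.   0.2] dr [ 0.    -0.     0.003] t 33.4
```

Emit:
{"api": "step_arm", "payload": {"motion": [{"slide": [0.3, 0, 0.5], "dr": [0, 0, 0], "jaw": 10}, {"slide": [0.3, 0, 0.8], "dr": [0, 0, 0], "jaw": 10}, {"slide": [0.3, 0, 0.8], "dr": [0, 0, 0], "jaw": 10}, {"slide": [0.3, 0, 0.8], "dr": [0, 0, 0], "jaw": 10}, {"slide": [0.3, 0, 0.8], "dr": [0, 0, 0], "jaw": 10}, {"slide": [0.3, 0, 0.8], "dr": [0, 0, 0], "jaw": 10}, {"slide": [0.3, 0, 0.8], "dr": [0, 0, 0], "jaw": 10}, {"slide": [0.3, 0, 0.8], "dr": [0, 0, 0], "jaw": 10}]}}

```text
clock: 34.4
position: [553.1, -199.8, 151.5]
ee_rot: [0.992, -0.126, 0.0, 0.0]
contact_force: [-2.6, 1.2, 5.6]
gripper_width: 23.4
grasp_force: 60.3
```

The flange is seated (the force turned upward at the original height). Releasing slowly.

Emit:
{"api": "step_arm", "payload": {"motion": [{"slide": [0, 0, -0.5], "dr": [0, 0, 0], "jaw": 23}, {"slide": [0, 0, -0.5], "dr": [0, 0, 0], "jaw": 25}, {"slide": [0, 0, -0.5], "dr": [0, 0, 0], "jaw": 28}, {"slide": [0, 0, -0.5], "dr": [0, 0, 0], "jaw": 34}, {"slide": [0, 0, -0.5], "dr": [0, 0, 0], "jaw": 42}, {"slide": [0, 0, -0.5], "dr": [0, 0, 0], "jaw": 50}, {"slide": [0, 0, -0.5], "dr": [0, 0, 0], "jaw": 60}, {"slide": [0, 0, -0.5], "dr": [0, 0, 0], "jaw": 60}]}}

```text
clock: 35.4
position: [553.1, -199.7, 151.5]
ee_rot: [0.992, -0.126, 0.0, -0.0]
contact_force: [0.2, -0.3, -0.1]
gripper_width: 59.9
grasp_force: 0.0
```

Emit:
{"api": "step_arm", "payload": {"motion": [{"slide": [0, 0, -5], "dr": [0, 0, 0], "jaw": 60}, {"slide": [0, 0, -15], "dr": [0, 0, 0], "jaw": 60}, {"slide": [0, 0, -30], "dr": [0, 0, 0], "jaw": 60}, {"slide": [0, 0, -50], "dr": [0, 0, 0], "jaw": 60}, {"slide": [0, 0, -75], "dr": [0, 0, 0], "jaw": 70}, {"slide": [0, 0, -105], "dr": [0, 0, 0], "jaw": 85}, {"slide": [-7, 3, -135], "dr": [0, 0, 0], "jaw": 85}, {"slide": [-7, 3, -148.5], "dr": [0, 0, 0], "jaw": 85}]}}

```text
clock: 36.4
position: [546.0, -201.1, 303.3]
ee_rot: [0.992, -0.126, 0.002, 0.0]
contact_force: [-0.2, 0.4, -0.0]
gripper_width: 84.9
grasp_force: 0.0
```

Emit:
{"api": "step_arm", "payload": {"motion": [{"slide": [0, 0, 0], "dr": [0, 0, 0], "jaw": 85}, {"slide": [0, 0, 0], "dr": [0, 0, 0], "jaw": 85}, {"slide": [0, 0, 0], "dr": [0, 0, 0], "jaw": 85}, {"slide": [0, 0, 0], "dr": [0, 0, 0], "jaw": 85}, {"slide": [0, 0, 0], "dr": [0, 0, 0], "jaw": 85}, {"slide": [0, 0, 0], "dr": [0, 0, 0], "jaw": 85}, {"slide": [0, 0, 0], "dr": [0, 0, 0], "jaw": 85}, {"slide": [0, 0, 0], "dr": [0, 0, 0], "jaw": 85}]}}

```text
clock: 37.4
position: [545.5, -200.9, 300.0]
ee_rot: [0.992, -0.126, 0.0, -0.0]
contact_force: [-0.4, 0.4, -0.5]
gripper_width: 84.7
grasp_force: 0.0
```

Run:
```python
from h import *
go(545.4,-200.1,300.7,-14.5)
st=arm.read_state(); im=optics.get_image("wrist"); cv2.imwrite("pics/w9.png",im); r=cv2.imread("pics/w2.png")
f=lambda i:np.float32(cv2.GaussianBlur(cv2.cvtColor(i,6),(3,3),0))
def sh(n,x0,y0,x1,y1):
    t=f(r)[y0:y1,x0:x1]; g=f(im)[y0-15:y1+15,x0-15:x1+15]
    R_=cv2.matchTemplate(g,t,5); _,c,_,l=cv2.minMaxLoc(R_); print(n,np.array(l)-15,round(c,3))
sh("grip",285,180,346,260); sh("stand",275,130,358,185); sh("tape",355,250,445,332); sh("box",415,165,530,255); sh("beaker",118,82,195,140); sh("block",85,220,185,315); sh("pad edge",68,190,150,260); sh("marker",190,285,268,340)
# pad / block centres in the new view
d=optics.get_image("side"); s=optics.get_image("scene"); cv2.imwrite("pics/d9.png",d); cv2.imwrite("pics/s9.png",s)
c=cam("wrist",st)
h=im[215:320,80:190]; m=(h.min(2)>120).astype(np.uint8)*255
m=cv2.morphologyEx(cv2.morphologyEx(m,3,np.ones((9,9))),2,np.ones((5,5))); k=max(cv2.findContours(m,0,2)[0],key=cv2.contourArea)
w=np.array([onz(c,p[0]+np.array([80,215]),33)[:2] for p in k],np.float32); print("block",cv2.minAreaRect(w))
D=cv2.imread("pics/side0.png")
a=f(D)[290:335,290:345]; b=f(d)[275:350,275:360]; _,q,_,l=cv2.minMaxLoc(cv2.matchTemplate(b,a,5)); print("side block shift",np.array(l)-15,q)
```

```text
now [ 545.5 -200.9  300. ] yaw -14.48 F [-0.44  0.35 -0.46] slide [-0.3 -0.7 -0.7] dr [-0.    -0.     0.002] t 37.4
grip [1 0] 0.978
stand [0 0] 0.992
tape [0 0] 0.992
box [0 0] 0.997
beaker [0 0] 0.998
block [ 4 -1] 0.987
pad edge [ 4 -1] 0.974
marker [0 0] 0.995
block ((520.296630859375, 58.36907196044922), (67.3048324584961, 105.32530212402344), 24.722366333007812)
side block shift [ 1 -2] 0.9986374378204346
```

Scale hung, bystanders unmoved, block upright and moved about 5.5 mm onto the pad's middle. Handing in.

```bash
python3 -c "
from h import *
print(arm.job_done())"
```

```text
the job is handed in; nothing more can be done
None
```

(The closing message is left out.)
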